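# Set the depth of a watch-case press

## Robot

A 7-joint arm with a two-finger parallel gripper is mounted at the origin on the work surface. World frame = base frame: x ahead of the robot, y to its left, z up, the work surface at z = 0. Lengths are in m, angles in rad, forces in N, time in s.
With the tool pointing down it reaches from about 0.4 to 0.85 m from the base axis. Payload 6.9 kg.
Tool frame: the origin (TCP) lies midway between the tips of the shut fingers; the grasp point (between the pads) lies behind it (ctrl.pinch_z is the z of the grasp point in the tool frame, in m); z points along the fingers, y is the line along which they close (so a half turn about z gives the same grasp; the last joint's range is limited). The gripper opens to 85 mm and grips with 20 to 120 N. Pads are 22 mm wide; open, the fingers measure 114 mm over their backs; the gripper's body (76 mm by 85 mm) begins 54 mm behind the grasp point. The pads swing forward as they close: fully open they stand 13 mm farther back than shut.
Start: joints at [1.351, 0.507, -0.238, 1.5, 0.126, 1.149, -0.155], TCP at [0.2, -0.592, 0.231] pointing down, gripper open.
Joint ranges: [-3.08, 3.08], [-0.24, 2.05], [-1.43, 1.35], [0, 2.5], [-1.52, 4.66], [0.17, 1.96], [-2.89, 2.89]. Speed limits (rad/s): [2.39, 2.39, 3.14, 3.14, 3.14, 3.14, 3.14].

## Interface

Orientations are given as a unit quaternion [w, x, y, z].
In Python, from station import ctrl, get_state, vision, ticket, models gives the robot as it stands. Calls block until the motion is done:
- ctrl.movep(position, orientation): joint-space move of the TCP to a pose.
- ctrl.movel(position, frame=None, max_speed=0.15): straight line of the TCP; frame=None keeps the orientation; max_speed is the mean speed in m/s.
- ctrl.set_joints(angles): joint-space move.
- ctrl.ungrasp() and ctrl.close_gripper(force=None): open the fingers fully, or close them until they stop; force is the grip in N (None keeps the last).
- ctrl.pause(seconds).
- ctrl.ik(position, orientation): joint angles nearest the present ones, or None.
- get_state(): the state.
- vision.grab_frame(name): name is "scene" or "side" or "wrist"; returns (picture, depth): 480x640x3 uint8, blue, green, red; 480x640 float32, m along the optical axis (not along the pixel's ray), 0 where there is no reading.
- vision.camera_info(name): a dict with "mtx" (3x3 intrinsics, pixels), "dist_coeffs" ([k1, k2, p1, p2, k3] as OpenCV has them; the pictures are not rectified), "R" (3x3) and "t" (3): a world point X has camera coordinates R X + t; the wrist camera has in their place "hand_eye" (4x4, takes a point from camera to tool coordinates, whose origin is the TCP and whose axes are the flange's). Camera axes: x right, y down, z forward; pixel columns grow to the right and rows downward; lengths in m; the calibration is good to about 2 mm. A picture is of the moment at which its call begins: read the wrist's pose just before it. camera_info takes no time and is no camera call.
A pose or a line that the arm cannot do raises ctrl.Unreachable and nothing moves.
- ticket.close_job(): hands the job in; it is judged then, once.
Trained networks look in the newest picture that a camera, given by its name, has taken for a name from the list of things; names that differ only in an ending like _2 or _b are one class to them, and where a whole thing is asked for, a point or a joint stands for the part that bears it (a point fixed in the world has none). Each returns a list of dicts, best first, with "p" (0 to 1); they miss things now and then, are a little off and sometimes report something else, mostly with a low value. They report only what shows in the picture. A call takes as long as a camera call.
- models.recognise(camera, target): "point" ([column, row] in pixels, amid what is visible of it).
- models.masks_of(camera, target): "mask" (480x640 bool, what is visible of it) and "point" ([column, row] in pixels, amid what is visible of it).
The state is a dict: "time": time; "qpos": joint angles; "qd": joint speeds; "tau": joint torques, N m; "tcp_pos": TCP position; "eef_rot": TCP orientation; "contact_force": force on the tool from outside, world axes, zero at the start; "wrist_torque": the same for the moment, N m; "width": finger opening in m; "gripper_force": force on a finger pad.
Only numpy, scipy, OpenCV 4.12 (cv2) and the standard library are available. Lean on these libraries where they do the work, as an engineer would, in place of code of your own. Each camera call takes 0.05 s, during which the arm holds its last target. There are 200 camera calls.

## Task

Set the depth of the watchmaker's press: turn the fluted ring on top of it clockwise until the white pusher just touches the watch back, feeling for it and pressing only gently, then turn the ring back three clicks from there and let go. Leave everything else on the bench alone.

Things in the scene. Friction and masses are not known exactly. Their poses are not given: they have to be found in the camera images.
- ring_grip (a point): Setting ring on top of the press: fluted steel cylinder, axis upright, 48 mm in diameter, 40 mm tall, free all round; it turns in place without rising. This point is on its axis, 23 mm above its lower edge and 17 mm below its flat top, 181 mm above the bench. A brass button and a pip stand 3 mm above the top. z is up; x points to the pip and turns with the ring.
- ring (a joint): Ring angle, rad, 0 at the start; grows clockwise seen from above, which lowers the pusher 4 mm per rad; range -1.4 to 2.1. 20 clicks a turn: notches at 0 and every 0.314 rad (1.26 mm of pusher travel). Getting over a click takes up to about 0.05 N m, either way; the ring stays in the notch where it is left. The first touch lies 0.6 to 1.4 rad clockwise of the start, differently each time.
- press: Grey-green C-shaped press, fixed to the bench: base 100 x 150 x 24 mm, upright on its +y side, head 152 mm high at most with a thin scale on it up to 156 mm; the ring begins 158 mm up. Origin: centre of its underside; the ring, pusher and watch are on the upright axis 20 mm to its -y side.
- pusher: The press's pusher: a white plastic disc 26 mm across on a steel rod, on the ring's axis, hanging under the press's head; it moves up and down with the ring. Origin: centre of its underside, z up. Past the first touch on the watch each 0.1 rad of the ring adds about 30 to 40 N on the watch and 0.12 to 0.16 N m to the moment that turns the ring. Under 10 N is no proper touch; more than 80 N harms the watch.
- bed: Steel socket on the press's base, 34 mm across, 10 mm tall, on the ring's axis, with all it carries: a post, and on it a white bed with a round steel watch case, 39 mm across, back up under the pusher. Origin: the socket's underside, 24 mm above the bench. The post's height, and so that of the watch back, differs each time and is not given.
- ring_mark (a point): The pip on the ring's top, 16.5 mm from the axis; it turns with the ring.
- pointer: Drag hand (max pointer): flat brass pointer on the scale under the ring, tip 39 mm from the axis. Origin on the axis; x towards its tip. The ring carries it along clockwise from the start (its x and the ring's x then agree) and leaves it at the farthest point reached, so afterwards the angle from hand to pip, anticlockwise, is what the ring has been backed off..
- loupe: Not part of the job, to be left alone: black eye loupe standing on its narrow end, 38 mm across, 32 mm high; its origin is under its middle, at the bench.
- jar: Not part of the job, to be left alone: glass jar with a red cap, 60 mm across, 62 mm high; its origin is under its middle, at the bench.
- tin: Not part of the job, to be left alone: flat round tin, 48 mm across, 18 mm high; its origin is under its middle, at the bench.
- driver: Not part of the job, to be left alone: small screwdriver lying down, 130 mm long; its origin is under its middle, at the bench.
- brush: Not part of the job, to be left alone: brush lying down, 160 mm long; its origin is under its middle, at the bench.
- oil_cup: Not part of the job, to be left alone: small white open cup, 44 mm across, 20 mm high; its origin is under its middle, at the bench.
- pot: Not part of the job, to be left alone: amber jar with a black cap, 48 mm across, 50 mm high; its origin is under its middle, at the bench.

How it is judged:
By the outcome, as a careful person would: the job done as asked, in the order asked, and still so for the second after the job is handed in, with the robot touching nothing.
It also fails if it takes over 67 s, if anything falls off the work surface, if the arm or the gripper's body presses on something with over 40 N, if the wrist force passes 120 N, or if a joint passes its speed limit or range.

## Working session

There is one attempt and no reset: what is moved stays moved. The work goes in short steps, each a Python script; the robot and the scene stay as the last script left them, time stands still between calls to the robot, and variables do not carry over. Pictures are saved under pics/ and viewed, at most 10 in all, crops included, and the job is handed in when it is done.

```bash
ls; mkdir -p pics
cat > h.py <<'E'
import numpy as np, cv2
from station import ctrl, get_state, vision, ticket, models
def ray(cam,px):
    c=vision.camera_info(cam); K=np.array(c["mtx"]);d=np.array(c["dist_coeffs"],float)
    n=cv2.undistortPoints(np.array([[px]],float),K,d)[0,0]
    return np.array([n[0],n[1],1.])
def at_z(cam,px,z):
    c=vision.camera_info(cam);R=np.array(c["R"]);t=np.array(c["t"])
    v=R.T@ray(cam,px); o=-R.T@t
    return o+v*(z-o[2])/v[2]
def cloud(cam,depth,mask):
    r,cc=np.nonzero(mask&(depth>0)); c=vision.camera_info(cam)
    n=cv2.undistortPoints(np.stack([cc,r],1).astype(float)[:,None],np.array(c["mtx"]),np.array(c["dist_coeffs"],float))[:,0]
    P=np.c_[n,np.ones(len(n))]*depth[r,cc][:,None]
    return (P-np.array(c["t"]))@np.array(c["R"])
E
python3 - <<'E'
from h import *
s=get_state(); print({k:np.round(v,3) for k,v in s.items()}); print(ctrl.pinch_z)
for cam in("scene","side"):
    im,d=vision.grab_frame(cam); cv2.imwrite(f"pics/{cam}0.png",im)
    for n in("ring","ring_mark","pointer","press"):
        r=models.masks_of(cam,n)
        for m in r[:1]:
            P=cloud(cam,d,m["mask"]); print(cam,n,m["p"],m["point"],m["mask"].sum(),len(P) and (P.min(0).round(3),P.max(0).round(3),np.median(P,0).round(3)))
            if n=="ring":
                T=P[(P[:,2]>.193)&(P[:,2]<.204)]; print("top",len(T),T.min(0),T.max(0),T.mean(0)) if len(T) else 0
E
```

```text
pics
{'time': np.float64(0.0), 'qpos': array([ 1.351,  0.508, -0.238,  1.501,  0.126,  1.149, -0.155]), 'qd': array([ 0.   ,  0.001, -0.   , -0.   , -0.   ,  0.   ,  0.001]), 'tau': array([ 0.0000e+00, -6.2060e+01, -2.1860e+00, -2.4966e+01,  1.3000e-02,
        1.2000e-02, -0.0000e+00]), 'tcp_pos': array([ 0.2  , -0.592,  0.23 ]), 'eef_rot': array([-0.001,  0.987,  0.162, -0.   ]), 'contact_force': array([-0.804, -0.202, -0.563]), 'wrist_torque': array([ 0.002,  0.025, -0.023]), 'gripper_force': np.float64(0.0), 'width': np.float64(0.085)}
-0.0187
scene ring 0.74 [348.1, 265.0] 3682 (array([ 0.27 , -0.104, -0.003]), array([0.589, 0.126, 0.204]), array([0.528, 0.051, 0.079]))
top 291 [ 0.47042784 -0.00049512  0.19331438] [0.51851352 0.04626387 0.20355386] [0.49721956 0.02388333 0.19863065]
scene ring_mark 0.71 [344.6, 217.9] 585 (array([ 0.274, -0.127, -0.003]), array([0.52 , 0.047, 0.204]), array([0.505, 0.028, 0.193]))
scene press 0.87 [348.0, 266.2] 3740 (array([ 0.348, -0.105, -0.003]), array([0.589, 0.126, 0.204]), array([0.528, 0.051, 0.077]))
side ring 0.64 [329.4, 238.4] 549 (array([0.468, 0.   , 0.159]), array([0.515, 0.05 , 0.205]), array([0.489, 0.037, 0.196]))
top 309 [4.68561300e-01 2.38002860e-04 1.93002398e-01] [0.51454185 0.04965776 0.20399954] [0.49090927 0.02801488 0.19894641]
side ring_mark 0.91 [330.0, 236.3] 572 (array([ 0.468, -0.195,  0.002]), array([0.565, 0.05 , 0.205]), array([0.489, 0.035, 0.196]))
side press 0.87 [322.8, 280.6] 4521 (array([ 0.423, -0.182, -0.002]), array([0.591, 0.13 , 0.205]), array([0.501, 0.056, 0.066]))
```

Run:
```python
import cv2,numpy as np
a=cv2.imread("pics/scene0.png");b=cv2.imread("pics/side0.png")
f=lambda i,x,y,w,h,s:cv2.resize(i[y:y+h,x:x+w],None,fx=s,fy=s,interpolation=2)
cv2.imwrite("pics/v1.png",np.hstack([cv2.resize(a,(400,300)),cv2.resize(b,(400,300))]))
cv2.imwrite("pics/v2.png",np.hstack([f(a,288,190,133,150,3),f(b,263,200,133,150,3)]))
```

```text
(no output)
```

View pics/v1.png

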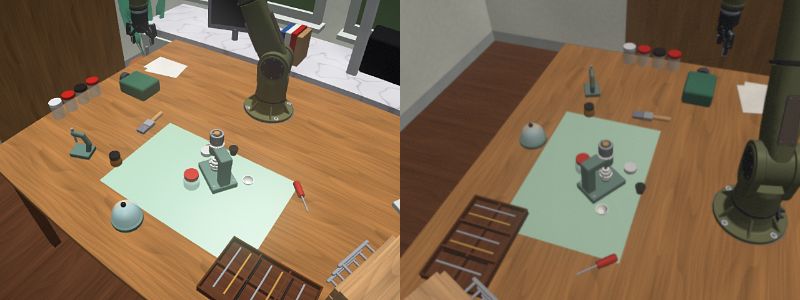

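View pics/v2.png

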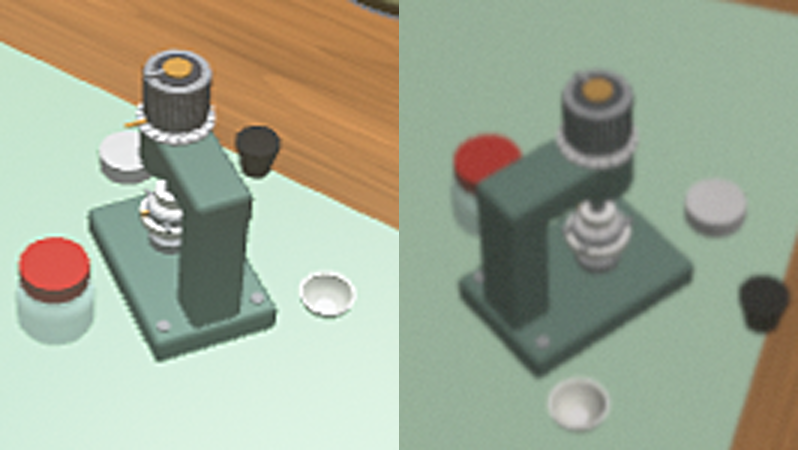

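The press stands around the image centre, with the ring top at about scene (347,214). The pip is at about (339,214) and the pointer tip at about (331,232). There is nothing tall beside the ring. Next I'll hover and refine with the wrist camera.

```bash
cat >> h.py <<'E'
from scipy.spatial.transform import Rotation as Ro
def down(yaw): # tool z down, tool x at yaw
    q=(Ro.from_euler('z',yaw)*Ro.from_euler('x',np.pi)).as_quat(); return [q[3],*q[:3]]
def wrist_T(s):
    T=np.eye(4); w,x,y,z=s["eef_rot"]; T[:3,:3]=Ro.from_quat([x,y,z,w]).as_matrix(); T[:3,3]=s["tcp_pos"]
    return T@np.array(vision.camera_info("wrist")["hand_eye"])
def w_at_z(T,px,z):
    v=T[:3,:3]@ray("wrist",px); o=T[:3,3]; return o+v*(z-o[2])/v[2]
E
python3 - <<'E'
from h import *
best=None
for yaw in np.arange(-3.1,3.14,.2):
    q=ctrl.ik([.492,.025,.33],down(yaw))
    if q is not None and (best is None or abs(q[6]+.8)<best[0]): best=(abs(q[6]+.8),yaw,q)
print(best)
ctrl.movep([.492,.025,.33],down(best[1]))
ctrl.pause(.3)
s=get_state();T=wrist_T(s);im,d=vision.grab_frame("wrist");cv2.imwrite("pics/w1.png",im)
print(s["time"],s["tcp_pos"],s["qpos"].round(3),s["contact_force"],s["wrist_torque"])
for n in("ring","ring_mark","pointer"):
    for m in models.masks_of("wrist",n)[:2]:
        print(n,m["p"],m["point"],m["mask"].sum(),w_at_z(T,m["point"],.2))
r,c=np.nonzero(d>0)
n=cv2.undistortPoints(np.stack([c,r],1).astype(float)[:,None],np.array(vision.camera_info("wrist")["mtx"]),np.array(vision.camera_info("wrist")["dist_coeffs"],float))[:,0]
P=np.c_[n,np.ones(len(n))]*d[r,c][:,None]; P=P@T[:3,:3].T+T[:3,3]
t=P[(abs(P[:,2]-.198)<.006)&(np.hypot(P[:,0]-.492,P[:,1]-.025)<.035)]
if len(t): print("top",len(t),t.min(0),t.max(0),cv2.minEnclosingCircle(t[:,:2].astype(np.float32)))
E
```

```text
(np.float64(0.07174204737246903), np.float64(1.1000000000000036), array([ 0.57539582,  0.31346041, -0.93118021,  1.65301392,  0.25921464,
        1.30616534, -0.87174205]))
3.25 [0.49204183 0.02468455 0.32992222] [ 0.576  0.314 -0.931  1.653  0.259  1.306 -0.872] [0.32993989 0.55745629 0.12656686] [ 0.01545659  0.05361188 -0.04072324]
ring 0.71 [326.2, 225.0] 4361 [0.49598456 0.02643039 0.2       ]
ring_mark 0.63 [320.9, 226.0] 4455 [0.49257204 0.02739944 0.2       ]
pointer 0.37 [327.1, 165.4] 15778 [0.51397083 0.06086547 0.2       ]
top 3937 [ 0.46901583 -0.00203037  0.19211172] [0.51759496 0.04716755 0.20240521] ((0.4935780167579651, 0.02263268269598484), 0.024765687063336372)
```

View pics/w1.png

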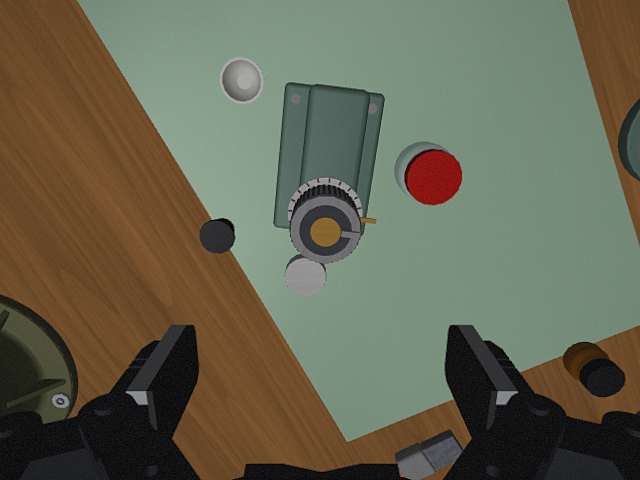

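The wrist picture shows the ring top centred at about (326,231), the pip at (350,234) and the hand's tip at (375,220). The three centre measurements agree to within 2 mm. I'll descend and grip gently.

Run:
```python
from h import *
s=get_state();f0=s["contact_force"]
ctrl.movel([.4933,.0233,.26])
ctrl.movel([.4933,.0233,.165],max_speed=.06); ctrl.pause(.2)
s=get_state();print(s["time"],s["contact_force"].round(2),s["wrist_torque"].round(3),s["tcp_pos"])
ctrl.close_gripper(20); ctrl.pause(.3)
for i in range(2):
    s=get_state();print(s["time"],s["width"],s["gripper_force"],s["contact_force"].round(2),s["wrist_torque"].round(3),s["tcp_pos"].round(4),s["qpos"].round(4)); ctrl.pause(.2)
print(Ro.from_quat(np.roll(s["eef_rot"],-1)).as_matrix().round(3))
```

```text
6.0 [-0.93  0.19  0.72] [0.014 0.025 0.02 ] [0.49336004 0.02327251 0.16516572]
6.7333 0.047599757158500164 21.735336184501648 [ 2.22 -2.55  5.27] [-0.646 -0.581 -0.025] [0.4939 0.023  0.1653] [ 0.4802  0.4721 -0.8407  1.9293  0.4369  0.9308 -1.0454]
6.9333 0.04732201001662126 21.74372434616089 [ 3.13 -3.32  5.12] [-0.646 -0.595 -0.026] [0.4939 0.023  0.1653] [ 0.4802  0.4721 -0.8407  1.9293  0.4369  0.9309 -1.0454]
[[ 0.454  0.891  0.001]
 [ 0.891 -0.454 -0.   ]
 [ 0.     0.001 -1.   ]]
```

```bash
cat >> h.py <<'E'
import json
def mz(n=6):
    a=[]
    for _ in range(n):
        ctrl.pause(.02); a.append(get_state()["wrist_torque"][2])
    return float(np.mean(a)),float(np.std(a))
def turn(q0,a):
    q=np.array(q0).copy(); q[6]+=a; ctrl.set_joints(q)
E
python3 - <<'E'
from h import *
ctrl.movel([.4939,.0230,.165]); ctrl.pause(.2)
s=get_state(); print(s["contact_force"].round(2)); q0=s["qpos"]; json.dump(list(q0),open("q0.json","w"))
b,sd=mz(); print("base",b,sd)
for a in [.05,.1,.15,.2,.25,.3,.35,.4,.45,.5]:
    turn(q0,a); m,sd=mz(); s=get_state()
    print(a,round(s["qpos"][6]-q0[6],3),round(m-b,3),round(sd,3),s["contact_force"].round(1),round(s["time"],2))
    if abs(m-b)>.13: break
print(Ro.from_quat(np.roll(s["eef_rot"],-1)).as_matrix().round(3)[:,0], s["tcp_pos"])
E
```

```text
[ 0.76 -2.33  7.25]
base -0.015137215059652253 0.05272937173880959
0.05 0.049 0.022 0.027 [ 2.3 -2.7  4.4] 8.03
0.1 0.098 0.029 0.032 [ 0.7 -2.7  5.1] 8.38
0.15 0.149 0.031 0.028 [ 0.1 -2.1  6.5] 8.73
0.2 0.199 0.088 0.028 [-0.4 -2.4  5.4] 9.08
0.25 0.249 0.087 0.03 [ 0.1 -2.2  5.1] 9.43
0.3 0.299 0.065 0.009 [ 1.  -1.4  5.3] 9.78
0.35 0.349 0.019 0.016 [ 2.  -1.6  5.1] 10.13
0.4 0.399 0.02 0.024 [ 0.9 -1.5  4.8] 10.48
0.45 0.449 0.028 0.02 [ 0.5 -2.   5.7] 10.83
0.5 0.499 -0.007 0.027 [-0.2 -1.4  5.4] 11.18
[-0.028  1.    -0.   ] [0.49378896 0.02305518 0.16532447]
```

Tool x went from 63° to 92°, so positive j7 turns anticlockwise. The ring is free in that direction, so nothing was harmed. I'll reverse: negative j7 is clockwise, so resistance should show as a rising +Mz.

Run:
```python
from h import *
q0=json.load(open("q0.json")); L=[]
turn(q0,0)
A=list(np.arange(.1,.56,.08))+list(np.arange(.58,1.56,.03))
hist=[]
for a in A:
    turn(q0,-a); m,sd=mz(8); s=get_state()
    hist.append(m); 
    print(round(a,3),round(q0[6]-s["qpos"][6],3),round(m,3),round(sd,3),s["contact_force"].round(1),round(s["time"],2))
    L.append((float(a),m)); json.dump(L,open("L.json","w"))
    if a>.56:
        b=np.mean(hist[:-3])
        if m-b>.11 or s["contact_force"][2]<-30: print("stop",b);break
```

```text
0.1 0.097 0.017 0.027 [ 1.9 -2.4  5.4] 12.12
0.18 0.177 0.002 0.029 [ 0.5 -1.5  6.4] 12.5
0.26 0.257 -0.05 0.025 [ 0.6 -3.1  5.6] 12.88
0.34 0.337 0.035 0.028 [ 0.8 -2.   5.7] 13.27
0.42 0.417 -0.02 0.024 [ 1.5 -2.3  5.2] 13.65
0.5 0.497 -0.039 0.037 [ 1.3 -2.5  4.8] 14.03
0.58 0.577 -0.074 0.023 [ 1.3 -2.1  4.5] 14.42
0.61 0.607 -0.026 0.033 [ 1.5 -1.5  5.9] 14.8
0.64 0.638 0.04 0.018 [ 2.2 -3.   4.9] 15.18
0.67 0.669 -0.0 0.032 [ 0.7 -2.6  4.5] 15.57
0.7 0.699 0.004 0.024 [ 1.2 -2.6  4.9] 15.95
0.73 0.729 0.037 0.035 [ 2.3 -2.4  4.7] 16.33
0.76 0.759 -0.01 0.019 [ 1.5 -3.3  5. ] 16.72
0.79 0.789 -0.027 0.025 [ 0.9 -2.4  5.4] 17.1
0.82 0.819 -0.022 0.046 [ 1.8 -3.1  5. ] 17.48
0.85 0.849 -0.02 0.036 [ 2.1 -3.7  5.4] 17.87
0.88 0.879 -0.007 0.022 [ 0.9 -2.8  5.4] 18.25
0.91 0.909 -0.058 0.029 [ 2.6 -3.6  4.7] 18.63
0.94 0.939 -0.003 0.032 [ 1.1 -3.5  5.6] 19.02
0.97 0.969 -0.005 0.014 [ 2.1 -2.6  5.5] 19.4
1.0 0.999 -0.005 0.031 [ 2.3 -3.5  4.8] 19.78
1.03 1.029 0.028 0.031 [ 1.6 -3.5  5.6] 20.17
1.06 1.059 0.002 0.023 [ 2.4 -3.5  4.4] 20.55
1.09 1.089 -0.032 0.039 [ 1.9 -2.5  5.2] 20.93
1.12 1.119 -0.052 0.025 [ 1.3 -3.3  4.6] 21.32
1.15 1.149 -0.015 0.019 [ 2.1 -3.8  4.5] 21.7
1.18 1.179 -0.003 0.016 [ 1.8 -2.4  5.1] 22.08
1.21 1.209 -0.072 0.033 [ 2.2 -2.6  5. ] 22.47
1.24 1.239 -0.076 0.015 [ 1.4 -2.6  4.4] 22.85
1.27 1.269 0.019 0.028 [ 1.7 -2.6  4.3] 23.23
1.3 1.299 0.039 0.032 [ 1.7 -3.9  5.2] 23.62
1.33 1.329 0.084 0.025 [ 1.5 -3.4  5.1] 24.0
1.36 1.359 0.169 0.03 [ 1.3 -3.7  4.8] 24.38
stop -0.014474275661510307
```

Mz rises over 1.30–1.36, beyond the detent ripple, so this is the touch at about 1.29 rad with roughly 25–35 N now. I'll confirm with a longer average. The position is 4.33 clicks, so three clicks back is the notch at 0.314.

Run:
```python
from h import *
q0=json.load(open("q0.json"))
m,sd=mz(25); print("hold",m,sd)
if m>.1:
    for a in (1.2,.94,.63,.314):
        turn(q0,-a); print(a,mz(8))
    ctrl.pause(.2); s=get_state(); print(s["time"],s["contact_force"].round(1),s["width"])
    ctrl.ungrasp(); ctrl.pause(.2); p=get_state()["tcp_pos"]
    ctrl.movel([p[0],p[1],.26],max_speed=.08); 
    q=list(q0);
    ctrl.movep([.4935,.0233,.33],down(1.1)); ctrl.pause(.3)
    s=get_state();T=wrist_T(s);im,d=vision.grab_frame("wrist");cv2.imwrite("pics/w2.png",cv2.resize(im[150:290,250:420],None,fx=4,fy=4,interpolation=2))
    print(s["time"],s["tcp_pos"])
```

```text
hold 0.15692542751224903 0.026764575446475987
1.2 (0.03995028455139195, 0.04144978401602845)
0.94 (0.018891056371254225, 0.019136064124229777)
0.63 (0.03157981969424315, 0.020316768364235613)
0.314 (0.05231431612396904, 0.019289281812721226)
26.9667 [ 0.2 -3.1  5.5] 0.04726477305569754
29.6833 [0.49312434 0.02316937 0.32917183]
```

View pics/w2.png

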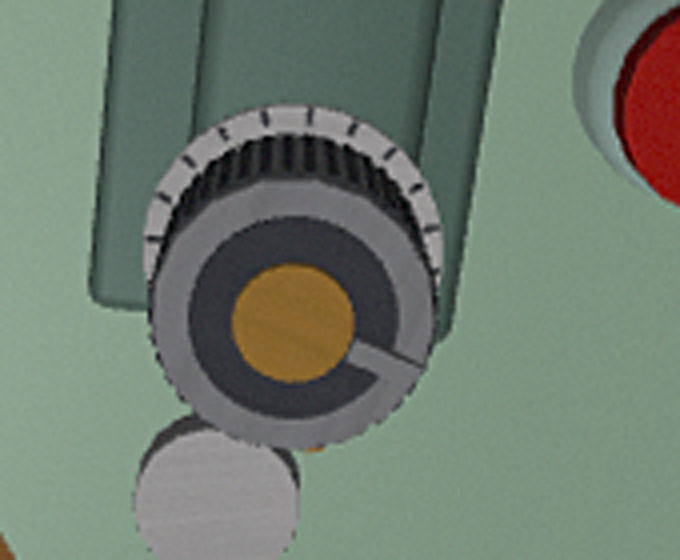

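The picture shows the pip at about 22° and the hand, whose tip just shows at (316,449), at about 84° clockwise of image right. That is a back-off of about 61°, against 60° expected (1.36 − 0.314 rad). The ring is free in notch 1, so I'll hand in.

```bash
python3 -c "
from h import *
print(ticket.close_job())"
```

```text
the job is handed in; nothing more can be done
None
```

The press is set and handed in: I felt the pusher touch the watch at about 1.29 rad, pressed gently to 1.36 rad (roughly 25–35 N), turned back three clicks to the 0.314 rad notch and let go; my first test turn went about 0.5 rad anticlockwise by mistake, with no contact, before I reversed it.

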